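Tip the standing carton flat and shut the tea drawer

ROBOT

A 6-joint arm with a two-finger parallel gripper is mounted at the origin on a cart in front of the work surface, level with it; the furniture and walls round the work are solid. World frame = base frame: x ahead of the robot, y to its left, z up, the work surface at z = 0. Lengths are in m, angles in degrees, forces in N, time in s.
With the tool pointing down it reaches from about 0.3 to 0.75 m from the base axis. Payload 8.5 kg.
Tool frame: the origin (TCP) lies on the centre line of the jaws, within the pads' length; the fingertips stand 11 mm ahead of it and the grasp point (between the pads) lies 8 mm behind it; z points along the fingers, y is the line along which they close (so a half turn about z gives the same grasp; the last joint's range is limited). The gripper opens to 85 mm and grips with 20 to 120 N. Pads are 22 mm wide; open, the fingers measure 114 mm over their backs; the gripper's body (76 mm by 85 mm) begins 54 mm behind the grasp point. The pads swing forward as they close: fully open they stand 13 mm farther back than shut.
Start: joints at [-88.138, 21.807, 74.336, -0, 83.858, -12.336], TCP at [0.135, -0.533, 0.242] pointing down, gripper open.
Joint ranges: [-178.18, 178.18], [-50.72, 133.34], [12.68, 142.11], [-81.47, 261.47], [9.98, 163.14], [-165.26, 165.26]. Speed limits (degrees/s): [136.94, 136.94, 180, 180, 180, 180].

INTERFACE

Orientations are given as a 3x3 rotation matrix whose columns are the frame's x, y, z axes.
In Python, from rig import env, vision gives the robot as it stands (env), with the cameras (vision).
- The arm moves only by the tool hand_motion, called after "Request:" in YAML: its name, and indented under it one key for each argument. Schema: {"type":"object","properties":{"plan":{"type":"string"},"squeeze":{"type":"number"},"only":{"type":"string"},"quiet":{"type":"boolean"},"lines":{"type":"string"}},"required":["plan"],"additionalProperties":false}. plan is a string of 1 to 10 rows, parted by semicolons, with the numbers parted by spaces; each row has 5 numbers: dx, dy, dz in m, then a turn about the tool's z in degrees, then the finger opening in m; each row shifts and turns the commanded pose from where the row before left it, along the tool's axes as they then stand; what a row does not reach is not made up. A row lasts 1/10 s, in which the tool goes at most 0.05 m and 8.59 degrees, less where a joint would pass 70% of its speed; a pose out of reach is approached as far as the arm can. The fingers move at their own pace and stop on an object; squeeze is the grip in N (left out, the last holds). Time passes only in rows, so rows that do not move let the fingers close. The tool returns the time, the measured TCP pose, the force, the opening and the grip force at its end. only (a regular expression) keeps the lines of the reply that match it, lines (a string "A,B") keeps lines A to B, and quiet returns only ok. Input that does not fit is refused with a message, and nothing moves.
- env.observe(): the state, without advancing time (a new reading comes with each control period).
- vision.get_image(name): name is "scene" or "top" or "wrist"; returns a dict with "pixels" (384x512x3 uint8, red, green, blue), "K" (3x3 intrinsics, pixels), "distortion" ([k1, k2, p1, p2, k3] as OpenCV has them; the pictures are not rectified), "extrinsics" (4x4, takes a point from world to camera coordinates). Camera axes: x right, y down, z forward; pixel columns grow to the right and rows downward; lengths in m; the calibration is good to about 2 mm. A picture is of the moment at which its call begins. There is no depth.
- env.close_job(): hands the job in; it is judged then, once.
The state is a dict: "time_s": time; "q": joint angles; "qvel": joint speeds; "joint_efforts": joint torques, N m; "position": TCP position; "tool_rot": TCP orientation; "ft_force": force on the tool from outside, world axes, zero at the start; "wrist_torque": the same for the moment, N m; "grip_width": finger opening in m; "gripper_force": force on a finger pad.
Only numpy, scipy, OpenCV 4.12 (cv2) and the standard library are available. Lean on these libraries where they do the work, as an engineer would, in place of code of your own. Each camera call takes 0.05 s, during which the arm holds its last target. There are 200 camera calls.

TASK

The drawer of the low wooden tea box cannot be shut because the small carton in it was put back standing on end. Without picking anything up, push the carton over so that it drops flat on a broad side on the clear floor of its own compartment, towards the dividing board, and only then push the drawer fully shut. Do not touch the tea light in the other compartment, leave the mug and the salt shaker beside it where they are, and finish with the hand clear.

Things in the scene. Friction and masses are not known exactly. Their poses are not given: they have to be found in the camera images.
- tea_unit: Low pale wooden box with one wide drawer, fixed to the worktop: 140 deep, 372 wide, 80 high; its opening ends 70 above the worktop. Origin on the worktop under the middle of its front face; +x runs into the box (the way the drawer shuts), +y along its front to the left. On top, at its back, two spice jars and a metal tumbler are fixed, up to 105 high, none nearer than 55 to the front face.
- drawer (a joint): How far the drawer is pulled out, in m: 0 fully shut, 0.11 the end stop; it starts about 0.094 to 0.102 out. It slides stiffly, stays where it is left, takes about 2 to 3 N to shut and meets a hard stop at 0.
- drawer_floor (a point): On the drawer's floor, 20 above the worktop, at the inner face of the drawer front, mid width; moves with the drawer; axes as tea_unit. Inside 117 long (+x), 310 wide; side walls 8 thick, 32 high above this floor. A fixed dividing board, 8 thick and 26 high, runs along x at y = 0: a left (+y) and a right (-y) compartment, each 151 wide.
- drawer_knob (a point): Foremost point of the round dark metal knob, 25 in diameter, standing 16 out of the drawer's flat front at mid width, 40 above the worktop; axes as tea_unit. The front is 14 thick, 368 wide, and spans 10 to 68 above the worktop. Push on the knob or on the front beside it.
- carton: Small printed carton, 31 x 83 x 53, about 60 g, standing on end in one compartment near the drawer's side wall, top 103 above the worktop, broad faces to left and right; clear floor lies between it and the dividing board. Axes: x thickness (31), y length (83, upright at first), z width (53). Origin mid of a 31 x 83 face. Pushed near the top it tips; pushed low it slides.
- carton_center (a point): Centre of the carton; axes as carton.
- candle: Tea light, a round candle in a metal cup, 38 across and 15 high, about 15 g, standing on the drawer floor in the other compartment. Origin under its centre, z up.
- mug: Small mug, 62 across and 51 high, 92 with its handle, standing on the worktop to the left of the drawer. Origin under its centre, z up.
- shaker: Salt shaker, 44 across and 90 high, standing on the worktop to the left of the drawer. Origin under its centre, z up.

How it is judged:
By the outcome, as a careful person would: the job done as asked, in the order asked, and still so for the second after the job is handed in, with the robot touching nothing.
It also fails if it takes over 48 s, if anything falls off the work surface, if the arm or the gripper's body presses on something with over 40 N, if the wrist force passes 120 N, or if a joint passes its speed limit or range.

## Working session

There is one attempt and no reset: what is moved stays moved. The work goes in short steps, Python scripts to look and compute and a tool call to move; the robot and the scene stay as the last step left them, time stands still between calls to the robot, and variables do not carry over. Pictures are saved under pics/ and viewed, at most 10 in all, crops included, and the job is handed in when it is done.

```bash
ls; mkdir -p pics; python3 - <<'E'
from rig import env, vision
import cv2,numpy as np
for n in ["scene","top"]:
    d=vision.get_image(n); cv2.imwrite(f"pics/{n}0.png",d["pixels"][:,:,::-1])
    np.savez(f"{n}0.npz",**d)
    E=np.array(d["extrinsics"]);print(n,(-E[:3,:3].T@E[:3,3]).round(3),np.round(d["K"],1).tolist(),d["distortion"])
o=env.observe();print(o["position"],np.round(o["tool_rot"],3),o["time_s"])
E
```

```text
pics
rig.py
scene [-0.08   0.788  0.539] [[405.1, 0.0, 255.2], [0.0, 405.1, 191.4], [0.0, 0.0, 1.0]] [-0.11793196  0.          0.          0.          0.        ]
top [0.385 0.296 1.084] [[464.0, 0.0, 255.6], [0.0, 464.0, 191.3], [0.0, 0.0, 1.0]] [-0.09227653  0.          0.          0.          0.        ]
[ 0.13490381 -0.5329414   0.24180739] [[ 0.969  0.245 -0.   ]
 [ 0.245 -0.969  0.001]
 [ 0.    -0.001 -1.   ]] 0.1
```

View pics/scene0.png

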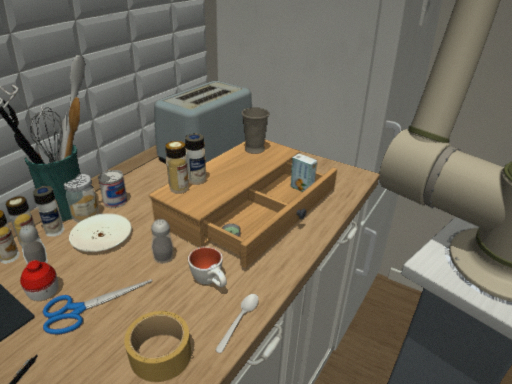

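View pics/top0.png

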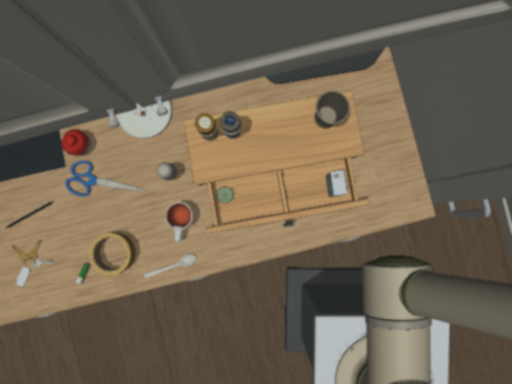

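The scene view shows the carton (303,172) standing in the right compartment and the tea light (232,230) in the left one. The mug is at (207,265) and the shaker at (162,240). In the top view the carton is at (337,183), the knob at (289,223), the divider at (281,190) and the drawer front runs from (208,229) to (367,202). I'll crop for precise pixels.

```bash
cat > h.py <<'E'
import numpy as np,cv2
def ray(d,uv):
    E=np.array(d["extrinsics"]);n=cv2.undistortPoints(np.float64([[uv]]),np.array(d["K"]),np.array(d["distortion"]))[0,0]
    return -E[:3,:3].T@E[:3,3],E[:3,:3].T@np.array([*n,1])
def plane(d,uv,z):
    c,r=ray(d,uv);return c+r*(z-c[2])/r[2]
def proj(d,P):
    E=np.array(d["extrinsics"]);return cv2.projectPoints(np.float64(P).reshape(-1,3),cv2.Rodrigues(E[:3,:3])[0],E[:3,3],np.array(d["K"]),np.array(d["distortion"]))[0][:,0]
def tri(d1,u1,d2,u2):
    c1,r1=ray(d1,u1);c2,r2=ray(d2,u2)
    s=np.linalg.lstsq(np.c_[r1,-r2],c2-c1,rcond=None)[0]
    a,b=c1+s[0]*r1,c2+s[1]*r2
    return (a+b)/2,np.linalg.norm(a-b)
E
python3 - <<'E'
import cv2,numpy as np
a=cv2.imread("pics/top0.png")[140:240,200:380]; b=cv2.imread("pics/scene0.png")[140:260,200:350]
a=cv2.resize(a,None,fx=4.4,fy=4.4,interpolation=cv2.INTER_CUBIC)
cv2.imwrite("pics/topc.png",a)
cv2.imwrite("pics/scc.png",cv2.resize(b,None,fx=5,fy=5,interpolation=cv2.INTER_CUBIC))
E
```

```text
(no output)
```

View pics/topc.png

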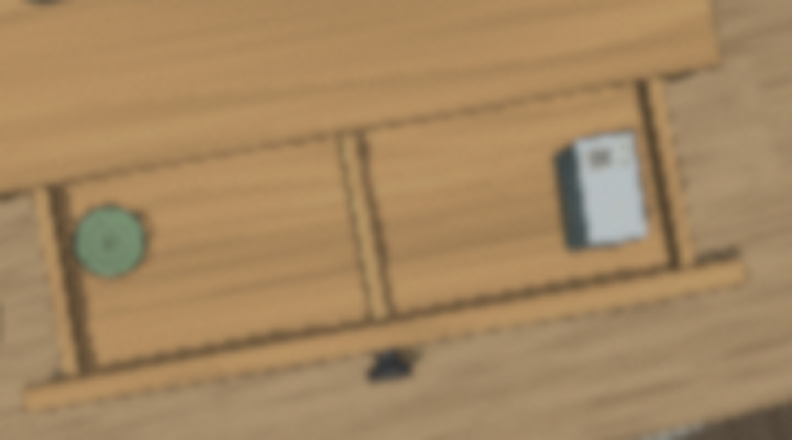

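View pics/scc.png

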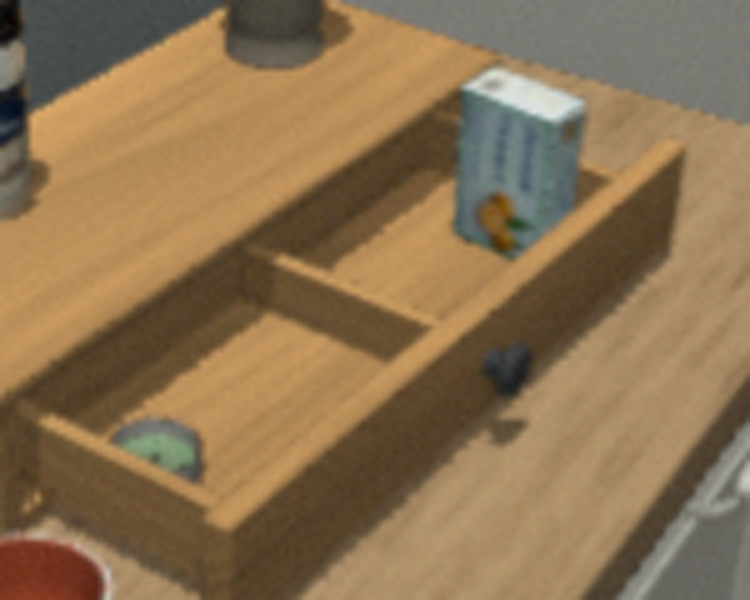

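The crops show the carton's top face at (577,142), (632,131), (648,238), (588,246) in the top crop and at (495,67), (585,100), (552,125), (460,92) in the scene crop. The drawer front's top edge runs from (28,408) to (743,280), and the divider is at about (362,225).

```bash
python3 - <<'E'
from h import *
np.set_printoptions(precision=4,suppress=True)
t=dict(np.load("top0.npz"));s=dict(np.load("scene0.npz"))
T=lambda u,v:(200+u/4.4-.4,140+v/4.4-.4); S=lambda u,v:(200+u/5-.4,140+v/5-.4)
L=plane(t,T(28,408),.068);R=plane(t,T(743,280),.068)
print("front",L,R,np.linalg.norm(L-R))
y=(L-R)[:2];y/=np.linalg.norm(y);x=np.array([y[1],-y[0]]);m=(L+R)[:2]/2
print("x",x,"y",y,np.degrees(np.arctan2(x[1],x[0])),"mid",m)
F=lambda p:np.r_[x@(p[:2]-m),y@(p[:2]-m),p[2:]]
for n,a,b in [("c1",(577,142),(460,92)),("c2",(632,131),(495,67)),("c3",(648,238),(585,100)),("c4",(588,246),(552,125)),("knob",(388,366),(507,367)),("frontL",(28,408),(212,530)),("divback",(352,133),(260,247)),("divfront",(379,318),(432,325))]:
    p,e=tri(t,T(*a),s,S(*b));print(n,p,e,"drawer-frame",F(p))
for n,a in [("boxR",(718,62)),("boxL",(0,193))]: print(n,F(plane(t,T(*a),.08)),plane(t,T(*a),.08))
print("sidewall inner R",F(plane(t,T(640,85),.052)),F(plane(t,T(668,268),.052)),"outer",F(plane(t,T(690,262),.052)))
E
```

```text
front [0.3425 0.4085 0.068 ] [0.4109 0.0526 0.068 ] 0.36248935062761056
x [0.982  0.1887] y [-0.1887  0.982 ] 10.87778085243512 mid [0.3767 0.2305]
c1 [0.4769 0.1421 0.0989] 0.002503659425090552 drawer-frame [ 0.0817 -0.1058  0.0989]
c2 [0.4814 0.1148 0.1015] 0.00024316004395735603 drawer-frame [ 0.081  -0.1334  0.1015]
c3 [0.4303 0.1074 0.1017] 0.0014814593866741706 drawer-frame [ 0.0294 -0.131   0.1017]
c4 [0.4259 0.1362 0.1003] 0.0011343679899682598 drawer-frame [ 0.0306 -0.1019  0.1003]
knob [0.3654 0.2281 0.04  ] 0.00026175066011130274 drawer-frame [-0.0115 -0.0003  0.04  ]
frontL [0.3442 0.411  0.0639] 0.005452359199343278 drawer-frame [0.0021 0.1833 0.0639]
divback [0.4874 0.2526 0.0526] 0.01184393179768134 drawer-frame [0.1129 0.0008 0.0526]
divfront [0.394  0.2375 0.0511] 0.01159934988442036 drawer-frame [0.0183 0.0036 0.0511]
boxR [ 0.1088 -0.1864  0.08  ] [0.5187 0.068  0.08  ]
boxL [0.107  0.1754 0.08  ] [0.4486 0.423  0.08  ]
sidewall inner R [ 0.1066 -0.1516  0.052 ] [ 0.0124 -0.1484  0.052 ] outer [ 0.0134 -0.1601  0.052 ]
```

Request:
hand_motion:
  plan: "0 0 0 3.3 0;0.03 -0.037 0 0 0;0.03 -0.037 0 0 0;0.03 -0.037 0 0 0;0.03 -0.037 0 0 0;0.03 -0.037 0 0 0;0.03 -0.037 0 0 0;0.03 -0.037 0 0 0;0.03 -0.037 0 0 0;0 0 0 0 0"
  squeeze: 20

```text
time_s: 1.1
position: [0.3158, -0.1926, 0.2423]
tool_rot: [[0.981, 0.196, 0.0], [0.196, -0.981, 0.001], [0.0, -0.001, -1.0]]
ft_force: [-0.3, -0.8, 0.2]
grip_width: 0.0003
gripper_force: 0.0
```

Request:
hand_motion:
  plan: "0.028 -0.034 0 0 0;0.028 -0.034 0 0 0;0.028 -0.034 0 0 0;0.028 -0.034 0 0 0;0.028 -0.034 0 0 0;0.028 -0.034 0 0 0;0.028 -0.034 0 0 0;0 0 0.04 0 0;0 0 0.04 0 0;0 0 0 0 0"

```text
time_s: 2.1
position: [0.4599, 0.0735, 0.1585]
tool_rot: [[0.982, 0.189, -0.01], [0.189, -0.982, 0.001], [-0.009, -0.003, -1.0]]
ft_force: [-0.5, 0.4, -0.3]
grip_width: -0.0001
gripper_force: 0.0
```

```bash
cat > look.py <<'E'
import sys;from h import *
from rig import env, vision
d=vision.get_image("scene");t=vision.get_image("top");k=sys.argv[1]
np.savez(f"scene{k}.npz",**d);np.savez(f"top{k}.npz",**t)
a=cv2.resize(d["pixels"][110:260,190:390,::-1],(800,600),interpolation=cv2.INTER_CUBIC)
cv2.imwrite(f"pics/s{k}.png",a)
o=env.observe();m=np.array([.3767,.2305]);x=np.array([.982,.1887]);y=np.array([-.1887,.982])
p=o["position"];print("D",x@(p[:2]-m),y@(p[:2]-m),"tip z",p[2]-.011,"tip px crop",[(proj(c,[p-[0,0,.011]])[0]).round(1) for c in(d,t)])
E
python3 look.py 1
```

```text
D 0.05452396422691802 -0.17077063055431382 tip z 0.15196966308776064 tip px crop [array([317.8, 131.6]), array([368.3, 176.7])]
```

View pics/s1.png

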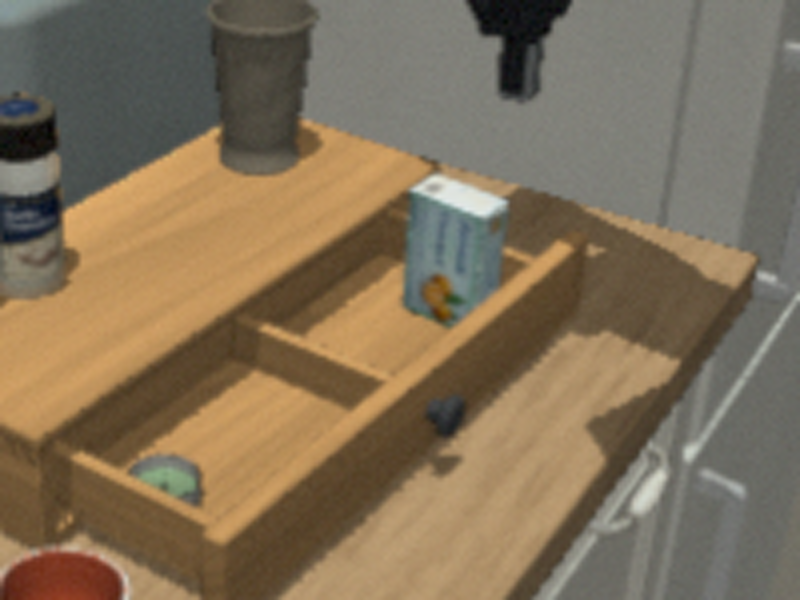

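The view shows the closed fingertips (518,95) hanging over the drawer's right side, clear to the right of the carton (455,250), which is still upright. I'll lower beside the top of the carton and start the push.

Request:
hand_motion:
  plan: "0 0 0.032 0 0;0 0 0.032 0 0;0 0 0 0 0;0 -0.01 0 0 0;0 -0.006 0 0 0;0 -0.006 0 0 0;0 -0.006 0 0 0;0 -0.006 0 0 0;0 0 0 0 0"

```text
time_s: 3.1
position: [0.4555, 0.1077, 0.0986]
tool_rot: [[0.982, 0.19, 0.0], [0.19, -0.982, 0.0], [0.0, -0.0, -1.0]]
ft_force: [-0.1, -0.5, -1.0]
grip_width: 0.0002
gripper_force: 0.0
```

```bash
python3 look.py 2
```

```text
D 0.05425716714619213 -0.13604868870831402 tip z 0.08739899139650059 tip px crop [array([308.2, 161.1]), array([345.6, 182. ])]
```

View pics/s2.png

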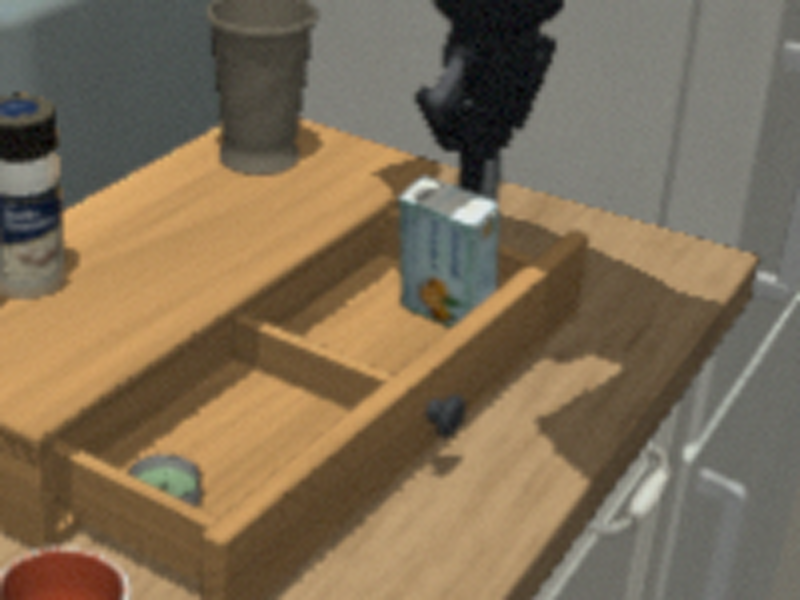

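The carton's top has moved left to (450,200) while its base stays at about (405,308) to (455,322), so it is tipping and not sliding. I'll continue.

Request:
hand_motion:
  plan: "0 -0.006 0 0 0;0 -0.006 0 0 0;0 -0.006 0 0 0;0 -0.006 0 0 0;0 -0.004 0 0 0;0 0 0 0 0;0 0 0 0 0;0 0 0 0 0"

```text
time_s: 4.0
position: [0.4504, 0.1344, 0.0983]
tool_rot: [[0.982, 0.189, 0.0], [0.189, -0.982, -0.0], [0.0, 0.0, -1.0]]
ft_force: [0.4, -0.1, 0.0]
grip_width: -0.0001
gripper_force: 0.0
```

```bash
python3 look.py 3
```

```text
D 0.054241609971881405 -0.10835332935267984 tip z 0.087322356162937 tip px crop [array([302.3, 165.4]), array([333. , 184.2])]
```

View pics/s3.png

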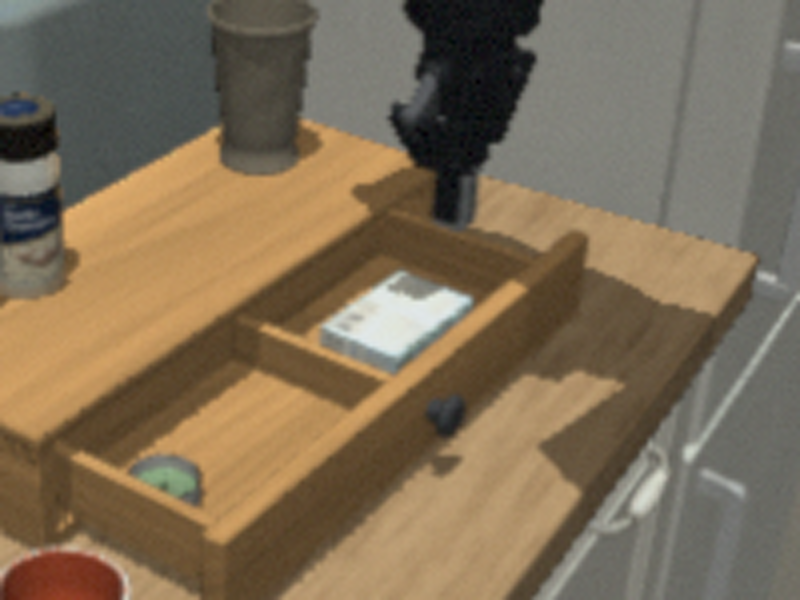

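The carton now lies flat on its broad side, with its top face at (330,330) to (470,300), in its own compartment short of the divider. The fingers are clear at (450,215). Next I'll rise, go in front of the knob and lower.

Request:
hand_motion:
  plan: "0 0 -0.04 0 0;0 0 -0.04 0 0;-0.03 -0.028 0 0 0;-0.03 -0.028 0 0 0;-0.03 -0.028 0 0 0;-0.026 -0.024 0 0 0;0 0 0 0 0"

```text
time_s: 4.8
position: [0.3128, 0.2197, 0.1784]
tool_rot: [[0.981, 0.192, -0.001], [0.192, -0.981, 0.0], [-0.001, -0.0, -1.0]]
ft_force: [-0.8, -1.3, -0.2]
grip_width: 0.0001
gripper_force: 0.0
```

```bash
python3 look.py 4; python3 - <<'E'
import cv2,numpy as np
a=dict(np.load("top4.npz"))["pixels"][130:260,200:390,::-1]
cv2.imwrite("pics/t4.png",cv2.resize(a,None,fx=4,fy=4,interpolation=cv2.INTER_CUBIC))
E
```

```text
D -0.06180944310371244 -2.823516298230619e-05 tip z 0.16759060725108268 tip px crop [array([328.9, 168. ]), array([296.3, 249.2])]
```

View pics/t4.png

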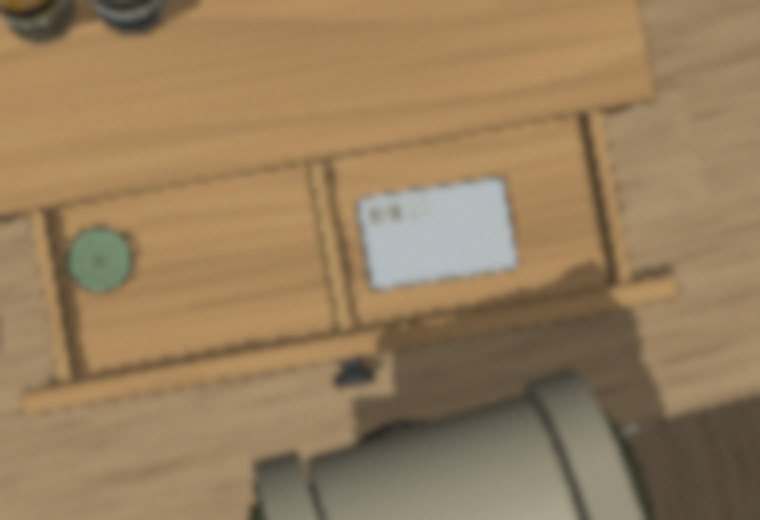

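The carton (437,233) lies flat with a gap to the divider (330,240), and the tea light (100,260) is untouched. I'll lower in front of the knob (355,372) and push.

Request:
hand_motion:
  plan: "0 0 0.045 0 0;0 0 0.045 0 0;0 0 0.045 0 0;0 0 0.006 0 0;0.01 0 0 0 0;0.01 0 0 0 0;0.006 0 0 0 0;0.006 0 0 0 0;0.006 0 0 0 0;0.006 0 0 0 0"

```text
time_s: 5.9
position: [0.3594, 0.227, 0.0377]
tool_rot: [[0.982, 0.189, -0.0], [0.189, -0.982, -0.0], [-0.0, -0.0, -1.0]]
ft_force: [-2.0, 0.0, 0.8]
grip_width: -0.0
gripper_force: 0.9
```

Request:
hand_motion:
  plan: "0.007 0 0 0 0;0.007 0 0 0 0;0.007 0 0 0 0;0.007 0 0 0 0;0.007 0 0 0 0;0.007 0 0 0 0;0.007 0 0 0 0;0.007 0 0 0 0;0.007 0 0 0 0;0.007 0 0 0 0"

```text
time_s: 6.9
position: [0.4285, 0.2403, 0.0373]
tool_rot: [[0.982, 0.189, -0.0], [0.189, -0.982, -0.0], [-0.0, -0.0, -1.0]]
ft_force: [-1.9, -0.4, 1.2]
grip_width: 0.0002
gripper_force: 0.9
```

Request:
hand_motion:
  plan: "0.005 0 0 0 0;0.005 0 0 0 0;0.004 0 0 0 0;0.002 0 0 0 0;0 0 0 0 0"

```text
time_s: 7.4
position: [0.4442, 0.2433, 0.0374]
tool_rot: [[0.982, 0.189, 0.001], [0.189, -0.982, 0.0], [0.001, -0.0, -1.0]]
ft_force: [0.6, -0.8, 0.4]
grip_width: 0.0
gripper_force: 0.0
```

Request:
hand_motion:
  plan: "0.003 0 0 0 0;0.003 0 0 0 0;0 0 0 0 0"

```text
time_s: 7.7
position: [0.4455, 0.2436, 0.0369]
tool_rot: [[0.982, 0.19, -0.01], [0.19, -0.982, -0.003], [-0.01, 0.001, -1.0]]
ft_force: [-16.7, -4.1, 10.0]
grip_width: 0.0001
gripper_force: 8.3
```

The force rose to about 17 N, which means the hard stop. I'll back off, lift and look.

Request:
hand_motion:
  plan: "-0.01 0 0 0 0;-0.03 0 0 0 0;-0.04 0 0 0 0;-0.04 0 0 0 0;0 0 -0.04 0 0;0 0 -0.04 0 0;0 0 -0.04 0 0;0 0 0 0 0;0 0 0 0 0"

```text
time_s: 8.6
position: [0.3319, 0.2217, 0.1578]
tool_rot: [[0.982, 0.189, 0.003], [0.189, -0.982, 0.001], [0.003, -0.0, -1.0]]
ft_force: [0.4, 0.7, -0.5]
grip_width: 0.0002
gripper_force: 0.0
```

```bash
python3 look.py 5; python3 - <<'E'
import cv2,numpy as np
a=dict(np.load("top5.npz"))["pixels"][70:260,160:380,::-1]
b=cv2.imread("pics/s5.png")
A=cv2.resize(a,None,fx=1.8,fy=1.8,interpolation=cv2.INTER_CUBIC);B=cv2.resize(b,(404,303))
o=np.zeros((342,800,3),np.uint8);o[:,:396]=A[:342];o[:303,396:]=B;cv2.imwrite("pics/both5.png",o)
E
```

```text
D -0.04631715492772219 -0.0002896657578472014 tip z 0.1455047943800346 tip px crop [array([320.7, 175.4]), array([294.2, 240.7])]
```

View pics/both5.png

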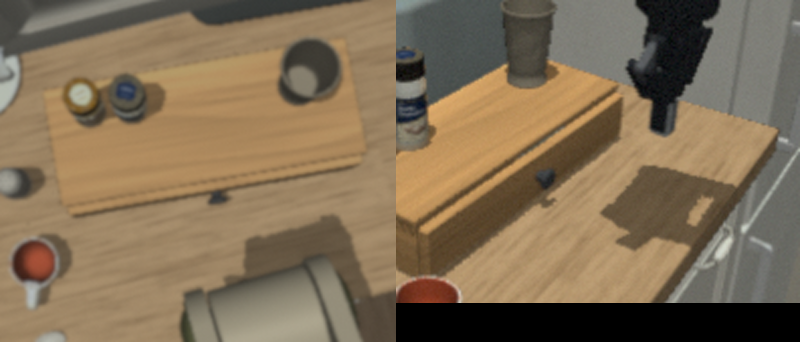

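The drawer looks shut, with its front against the box and the knob at (217,198). The mug and shaker are in place. I'll check the gap numerically.

```bash
python3 - <<'E'
from h import *
np.set_printoptions(precision=4,suppress=True)
t=dict(np.load("top5.npz"));t0=dict(np.load("top0.npz"));m=np.array([.3767,.2305]);x=np.array([.982,.1887]);y=np.array([-.1887,.982])
g=lambda d:cv2.GaussianBlur(cv2.cvtColor(d["pixels"],6+1),(3,3),0).astype(np.float32)
def prof(d,z,rng,ys):
    P=np.array([[np.r_[m+a*x+b*y,z] for b in ys] for a in rng]);uv=proj(d,P.reshape(-1,3)).astype(np.float32).reshape(len(rng),-1,2)
    return cv2.remap(g(d),uv[...,0],uv[...,1],1).mean(1)
r=np.arange(.07,.13,.002);ys=np.arange(.03,.15,.005)
for n,d,z,rr in[("shut z.068",t,.068,r),("shut z.08",t,.08,r),("open z.068",t0,.068,r-.096),("open box z.08",t0,.08,r)]:
    p=prof(d,z,rr,ys);print(n);print(np.c_[rr,p].T.round(3)[0],p.round(0))
E
```

```text
shut z.068
[0.07  0.072 0.074 0.076 0.078 0.08  0.082 0.084 0.086 0.088 0.09  0.092
 0.094 0.096 0.098 0.1   0.102 0.104 0.106 0.108 0.11  0.112 0.114 0.116
 0.118 0.12  0.122 0.124 0.126 0.128] [138. 138. 139. 139. 139. 140. 140. 139. 137. 132. 120. 105.  98. 107.
 124. 137. 142. 139. 133. 129. 131. 136. 140. 143. 145. 146. 148. 149.
 149. 147.]
shut z.08
[0.07  0.072 0.074 0.076 0.078 0.08  0.082 0.084 0.086 0.088 0.09  0.092
 0.094 0.096 0.098 0.1   0.102 0.104 0.106 0.108 0.11  0.112 0.114 0.116
 0.118 0.12  0.122 0.124 0.126 0.128] [138. 138. 139. 139. 140. 140. 140. 139. 136. 128. 113. 100. 100. 114.
 131. 140. 141. 136. 130. 130. 134. 138. 142. 144. 146. 148. 149. 149.
 148. 146.]
open z.068
[-0.026 -0.024 -0.022 -0.02  -0.018 -0.016 -0.014 -0.012 -0.01  -0.008
 -0.006 -0.004 -0.002  0.     0.002  0.004  0.006  0.008  0.01   0.012
  0.014  0.016  0.018  0.02   0.022  0.024  0.026  0.028  0.03   0.032] [144. 144. 144. 143. 142. 141. 143. 143. 143. 141. 137. 133. 133. 138.
 144. 146. 144. 135. 120. 109. 110. 122. 135. 142. 146. 147. 148. 148.
 147. 146.]
open box z.08
[0.07  0.072 0.074 0.076 0.078 0.08  0.082 0.084 0.086 0.088 0.09  0.092
 0.094 0.096 0.098 0.1   0.102 0.104 0.106 0.108 0.11  0.112 0.114 0.116
 0.118 0.12  0.122 0.124 0.126 0.128] [135. 135. 136. 137. 138. 139. 138. 137. 136. 137. 139. 142. 145. 146.
 146. 144. 141. 136. 131. 131. 136. 141. 144. 146. 148. 150. 151. 151.
 150. 148.]
```

The front's outer edge is 13–14 mm ahead of the box face, which equals the front's thickness, so the drawer is shut on its stop.

```bash
python3 -c "
from rig import env, vision
print(env.close_job())"
```

```text
the job is handed in; nothing more can be done
None
```

I tipped the carton flat towards the dividing board in its own compartment, then pushed the drawer shut to its stop. The tea light, mug and shaker were not touched, the hand is clear, and I handed the job in at about 9 s without getting a verdict back.

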